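Pin and clip the pulley axle

TASK

Lock the axle pin of the weight-line pulley: ease the half-drawn pin in until its head is fully home against the bracket, then take the R-clip from the slotted wooden stand, feel for the pin's cross hole with its straight leg and push the leg through until the bow springs over the pin. Never force the pin or the clip: a light touch finds the hole and a push of about 12 N snaps the bow over. Leave the clip seated and released, and the hand pusher, dish and gauge block where they are.

Things in the scene. Friction and masses are not known exactly. Their poses are not given: they have to be found in the camera images.
- bracket: Grey pulley foot bracket, fixed: foot 130 x 96 x 9 mm; two cheeks 8 mm thick, 50 mm wide, 95 mm high, outer faces at y = -23 and +23 mm; between them a brass sheave 90 mm in diameter, 26 mm wide, its top 120 mm up. Origin on the bench under the sheave's middle; z up, y along the axle pin, whose axis is at x = 0, 75 mm up. On the -y cheek a brass boss, 36 mm in diameter, reaches y = -43 mm.
- pin (a joint): Slide of the steel axle pin along the bracket's -y, in m: 0 = drawn out by 30 mm, 0.030 = fully home, a hard stop. Starts at 0 to 0.010; slides stiffly (about 4 N). The pin is 24 mm in diameter and its cross hole is hidden in the bracket until it is nearly home; home, its drilled end stands 16 mm out of the boss at -y.
- head_seat (a point): Fixed to the bracket (y = +31 mm, 75 mm up), bracket axes: where the middle of the outer face of the pin's head is once the pin is home. The head is round, 36 mm in diameter and 8 mm thick, on the +y side; its outer face now stands (0.030 - joint pin) further out along +y.
- station (a point): Fixed to the bracket (y = -49 mm, 75 mm up), bracket axes: the middle of the cross hole, on the pin's axis, once the pin is home; 6 mm off the boss. The hole goes right through across the axis, 7 mm wide, mouths chamfered 1 mm. The pin also turns on its axis (2.5 N at its rim) and starts turned, to one side, 0.45 to 0.62 rad off hole-upright: no pose tells how, only eye or touch.
- leg_tip (a point): Round tip of the clip's straight leg; axes are the clip's. The hole's upper mouth starts 5 to 7 mm off the pin's top along bracket +x or -x. Feel for it: on the pin the tip meets resistance (2 to 3 N) and may slide off the flank, in the mouth it sinks 3 mm or more freely. A tip in the mouth, moved sideways to above the pin's axis, turns the pin until the hole is upright; then go straight down.
- clip: R-clip of 5 mm steel wire, loose, 46 g, 76 mm long. Origin on the straight leg's axis, 29 mm from its tip: the point that comes to lie on the pin's axis (the station) when seated. z runs along the leg to the coil, x from the leg to the bow's side, y through the flat of the clip, along the pin when fitted; the bow may be on either side. Starts upright (z up) in the stand, hanging by its coil.
- clip_coil (a point): Centre of the clip's coil (clip x = 10, z = 35 mm), its axes the clip's: two turns of wire, 25 mm across outside in x and z, 10 mm thick in y. The place to hold the clip; its underside, 12.5 mm below the centre, rests on the stand's top, and is 10.5 mm above the pin when the clip is seated.
- clip_bow (a joint): Springing of the clip's bow, in rad: 0 = at rest, grows as it is forced open. The bow meets the pin 24 mm before the seat, is opened to about 0.08 some 12 to 16 mm before it (a push of 8 to 14 N), then springs back below 0.02 as it closes round the pin. Past the seat it meets a firm stop: about 1 mm for 15 N.
- stand: Wooden clip stand, fixed: a board 84 x 58 x 12 mm on four round legs, its top 60 mm above the bench. Origin on the bench under its middle, z up. Two slots through the board along its x, 29 mm long, 7.2 mm wide: at y = +13 mm with the clip (the clip's axes along the stand's), at y = -13 mm empty.
- pusher: Hand pusher with a turned rosewood handle, 102 mm long, 22 mm in diameter, lying on the bench; origin at its underside. Not needed; leave alone.
- dish: Chipped white porcelain dish with brass bushings, 90 mm in diameter, 22 mm high; origin at the centre of its underside. Not needed; leave alone.
- gauge_block: Silver-grey aluminium block 60 x 35 x 20 mm; origin at the centre of its underside. Not needed; leave alone.

How it is judged:
On the way:
1. the axle pin is pushed fully home (value of joint pin above 0.0285 m), for 0.2 s.
At the end, for the whole second after the job is handed in: The pin is home (within 1.5 mm of its stop), the clip's leg is through the cross hole with the clip's origin within 3.5 mm of the station and its y axis within 0.2 rad of the pin's axis, the bow has sprung over the pin (below 0.04 rad), and the clip is at rest and released (value of joint pin above 0.0285 m and distance between clip and station below 0.0035 m and angle between the y axis of clip and the y axis of bracket, either way round below 0.2 rad and value of joint clip_bow below 0.04 rad and linear speed of clip below 0.02 m/s); the robot touches nothing.
It fails at once if the clip is forced against the pin: more than 40 N of contact in all (contact force between clip and pin above 40 N).
It fails at once if the robot forces the pin: it presses on it with more than 40 N (contact force between the arm and pin above 40 N).
It fails at once if the hand pusher, the dish or the gauge block is moved by more than 15 mm (distance of any of pusher, dish, gauge_block from where it was at the start of the episode above 0.015 m).
It also fails if it takes over 67 s, if anything falls off the work surface, if the arm or the gripper's body presses on something with over 40 N, if the wrist force passes 120 N, or if a joint passes its speed limit or range.

ROBOT

A 6-joint arm with a two-finger parallel gripper is mounted at the origin on the work surface. World frame = base frame: x ahead of the robot, y to its left, z up, the work surface at z = 0. Lengths are in m, angles in rad, forces in N, time in s.
With the tool pointing down it reaches from about 0.275 to 0.975 m from the base axis. Payload 8.4 kg.
Tool frame: the origin (TCP) lies on the centre line of the jaws, within the pads' length; the fingertips stand 11 mm ahead of it and the grasp point (between the pads) lies 8 mm behind it; x points along the fingers, y is the direction in which the jaws open and shut, and the axes are right-handed (so a half turn about x gives the same grasp; the last joint's range is limited). The gripper opens to 92 mm and grips with 3 to 60 N. Pads are 20 mm wide; open, the fingers measure 128 mm over their backs; the gripper's body (75 mm by 189 mm) begins 69 mm behind the grasp point.
Start: joints at [1.302, 0.353, 1.633, -0, 1.155, -0.002], TCP at [0.165, 0.603, 0.226] pointing down, gripper open.
Joint ranges: [-2.63, 2.63], [-0.92, 2.1], [0.06, 2.66], [-1.3, 4.44], [0, 2.69], [-3.02, 3.02]. Speed limits (rad/s): [2.22, 2.22, 2.79, 3.14, 3.14, 3.14].

INTERFACE

Orientations are given as a unit quaternion [x, y, z, w].
In Python, from cell import arm gives the robot as it stands.
- The arm moves only by the tool step_arm, never from a script. Its argument "steps" is one flat list of numbers, 7 for each row, row after row: the turn, a rotation vector about the tool's x, y, z in degrees, then the shift along the tool's x, y, z in cm, then the finger opening in cm, from 0 to 9.19. A call has exactly 8 rows; each row is the pose to reach, as a shift and turn from the pose commanded when the call began, along the tool's axes at that moment; what a row does not reach only later rows make up. A row lasts 1/10 s, in which the tool goes at most 50 mm and 8.59 degrees, less where a joint would pass 70% of its speed; a pose out of reach is approached as far as the arm can. A call with a gripper value outside its range is refused whole. The fingers move at their own pace and stop on an object; the grip force is fixed at half the most. Time passes only in rows, so rows that repeat a pose let the fingers close, or fill a call up. It gives the time, the measured TCP pose, the force and the opening at its end, in the units of the state.
- arm.get_obs(): the state, without advancing time (a new reading comes with each control period).
- arm.snapshot(name): name is "scene" or "top" or "wrist"; returns the picture (400x640x3 uint8, blue, green, red); there is no depth.
- arm.camera_model(name): a dict with "fov_y" (degrees; the focal length in pixels is half the picture's height over the tangent of half this angle, whatever the lens; pixels are square), "cx", "cy" (the principal point, pixels), "k1" (the pictures are not rectified: a ray, as slopes to the right and down, at radius r is drawn at 1 + k1 r^2 times it, then the intrinsics apply), "R" (3x3) and "t" (3): a world point X has camera coordinates R X + t. Camera axes: x right, y down, z forward; pixel columns grow to the right and rows downward; lengths in m; the calibration is good to about 2 mm. A picture is of the moment at which its call begins: read the wrist's pose just before it. camera_model takes no time and is no camera call; for the wrist camera it gives the pose at the moment of the call.
- arm.hand_in(): hands the job in, once; it reports no verdict.
The state is a dict: "time_s": time; "joint_pos": joint angles; "joint_vel": joint speeds; "effort": joint torques, N m; "ee_pos": TCP position; "eef_rot": TCP orientation; "wrist_force": force on the tool from outside, world axes, zero at the start; "moment": the same for the moment, N m; "grip_width": finger opening in m.
Only numpy, scipy, OpenCV 4.12 (cv2) and the standard library are available. Lean on these libraries where they do the work, as an engineer would, in place of code of your own. Each camera call takes 0.05 s, during which the arm holds its last target. There are 200 camera calls.

## Working session

There is one attempt and no reset: what is moved stays moved. The work goes in short steps, Python scripts to look and compute and a tool call to move; the robot and the scene stay as the last step left them, time stands still between calls to the robot, and variables do not carry over. Pictures are saved under pics/ and viewed, about 8 in all and at most 12, crops included, and the job is handed in when it is done.

Besides the shell and the picture viewer there is one more tool, called after "Emit:" as name(argument=value, ...) on one line, values as JSON. step_arm: Moves the arm, as the interface text tells. Its arguments: {"type":"object","properties":{"steps":{"type":"array"}},"required":["steps"]}

```bash
ls; mkdir -p pics
python3 - <<'E'
from cell import arm
import cv2,numpy as np
o=arm.get_obs(); print({k:np.round(v,3) for k,v in o.items()})
for n in("scene","top","wrist"):
    m=arm.camera_model(n); print(n,m)
a=arm.snapshot("scene");b=arm.snapshot("top");c=arm.snapshot("wrist")
for n,i in zip(("scene","top","wrist"),(a,b,c)): cv2.imwrite(f"pics/{n}0.png",i)
E
```

```text
pics
{'time_s': np.float64(0.0), 'joint_pos': array([ 1.302,  0.354,  1.634,  0.   ,  1.155, -0.002]), 'joint_vel': array([-0.   ,  0.001, -0.   ,  0.   , -0.   , -0.   ]), 'effort': array([-1.0000e-03, -5.9383e+01, -3.3423e+01,  7.0000e-02,  2.3000e-02,
       -0.0000e+00]), 'ee_pos': array([0.165, 0.602, 0.225]), 'eef_rot': array([ 0.094,  0.701, -0.095,  0.701]), 'wrist_force': array([-0.029, -0.417,  0.462]), 'moment': array([-0.007,  0.014, -0.012]), 'grip_width': np.float64(0.092)}
scene {'fov_y': 51.819422575950334, 'cx': 316.76895803932194, 'cy': 200.33729844245468, 'k1': -0.06075693016439076, 'R': array([[ 0.46926158,  0.88305419,  0.00297707],
       [ 0.75185724, -0.39776982, -0.52582304],
       [-0.46314605,  0.24898688, -0.85058878]]), 't': array([-0.32900348, -0.43623308,  1.27357949])}
top {'fov_y': 54.34490074447398, 'cx': 322.5800369780555, 'cy': 200.1759887353891, 'k1': -0.03116720042591342, 'R': array([[ 2.02733455e-02, -9.99794220e-01,  7.14049008e-04],
       [-9.95212846e-01, -2.02487313e-02, -9.56105682e-02],
       [ 9.56053520e-02,  1.22771534e-03, -9.95418560e-01]]), 't': array([0.01884994, 0.63528018, 0.84979514])}
wrist {'fov_y': 60.658738087437726, 'cx': 319.7389071963925, 'cy': 197.25976401773792, 'k1': -0.01152051105956126, 'R': array([[ 2.62959799e-01,  9.64806525e-01, -7.17303586e-04],
       [ 9.21094993e-01, -2.50824752e-01,  2.97776692e-01],
       [ 2.87116978e-01, -7.89640036e-02, -9.54635285e-01]]), 't': array([-0.62324749, -0.03351768,  0.39165082])}
```

Run:
```python
import cv2,numpy as np
a=cv2.imread("pics/scene0.png");b=cv2.imread("pics/top0.png")
cv2.imwrite("pics/m.png",np.vstack([a[:300],b])[:,:] if 0 else cv2.resize(np.hstack([a,b]),(1280,400))[:, :])
```

```text
(no output)
```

View pics/scene0.png

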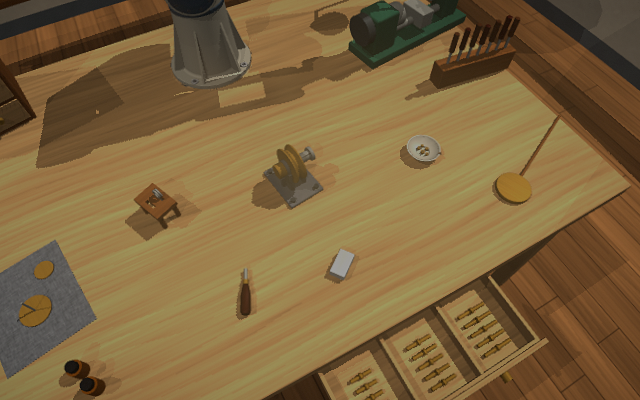

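View pics/top0.png

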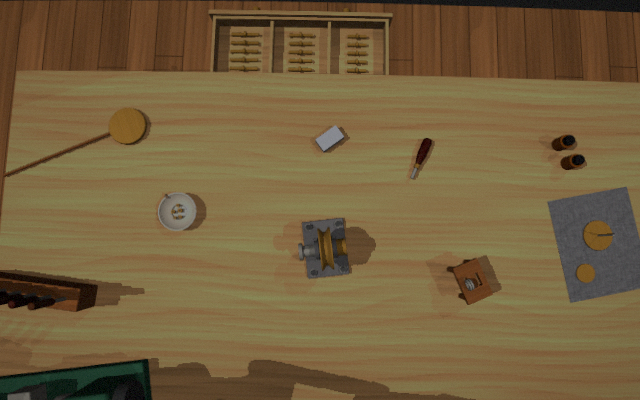

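The scene picture shows the bracket at (292,178) and the stand at (156,203). The top picture shows the bracket at (326,248), with its head on the left (world +y), and the stand with the clip at (472,282). Next I'll crop close-ups.

Run:
```python
import cv2,numpy as np
a=cv2.imread("pics/scene0.png");b=cv2.imread("pics/top0.png")
def crop(i,u,v):  # 80x60 -> 400x300
    return cv2.resize(i[v:v+60,u:u+80],(400,300),interpolation=cv2.INTER_CUBIC)
cv2.imwrite("pics/c1.png",np.vstack([np.hstack([crop(a,255,142),crop(a,115,170)]),np.hstack([crop(b,285,218),crop(b,432,250)])]))
```

```text
(no output)
```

View pics/c1.png

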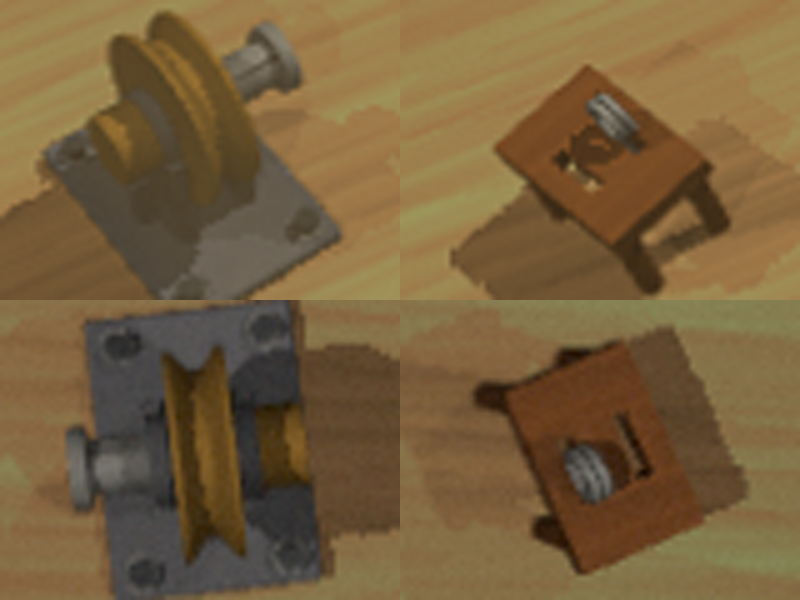

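The crops show the top view's stand-board corners at about (505,397), (628,342), (705,520) and (582,573). The foot corners are at about (85,322), (300,303), (325,578) and (113,598), in 5x crop pixels. The clip's coil is in the left slot, with the empty slot at right.

```bash
cat > h.py <<'E'
import cv2,numpy as np
from cell import arm
from scipy.spatial.transform import Rotation as Ro
def K(m):
    f=200/np.tan(np.radians(m["fov_y"]/2)); return f
def ray(m,uv):
    d=(np.asarray(uv,float)-[m["cx"],m["cy"]])/K(m); r=np.linalg.norm(d); s=r
    for _ in range(20): s=r/(1+m["k1"]*s*s)
    d=d*(s/r if r>0 else 1)
    R=np.array(m["R"]);C=-R.T@m["t"]; return C,R.T@np.array([d[0],d[1],1])
def onz(m,uv,z):
    C,d=ray(m,uv); return C+d*(z-C[2])/d[2]
def proj(m,X):
    c=np.array(m["R"])@X+m["t"]; d=c[:2]/c[2]; d=d*(1+m["k1"]*(d@d)); return d*K(m)+[m["cx"],m["cy"]]
def two(m1,u1,m2,u2):
    C1,d1=ray(m1,u1);C2,d2=ray(m2,u2)
    A=np.stack([d1,-d2],1);s=np.linalg.lstsq(A,C2-C1,rcond=None)[0]
    a=C1+d1*s[0];b=C2+d2*s[1]; return (a+b)/2,np.linalg.norm(a-b)
E
python3 - <<'E'
from h import *
T=arm.camera_model("top");S=arm.camera_model("scene")
def q(name,pts,off,m,z):
    P=np.array([onz(m,[off[0]+x/5,off[1]+y/5],z) for x,y in pts])
    print(name,P.round(4).tolist(),"mean",P.mean(0).round(4))
    for i in range(4):
        d=P[(i+1)%4]-P[i]; print("  ",np.linalg.norm(d).round(4),np.degrees(np.arctan2(d[1],d[0])).round(1))
q("standT",[(105,97),(228,42),(305,220),(182,273)],(432,250),T,.06)
q("standS",[(190,65),(312,165),(208,243),(93,147)],(115,170),S,.06)
q("footT",[(85,22),(300,3),(325,278),(113,298)],(285,218),T,.009)
# head disc centre, coil top
print(two(T,[285+80/5,218+168/5],S,[255+283/5,142+57/5]))
print("coil",two(T,[432+187/5,250+172/5],S,[115+213/5,170+117/5]))
E
```

```text
standT [[0.4877, -0.2525, 0.06], [0.5122, -0.3064, 0.06], [0.4367, -0.3389, 0.06], [0.4135, -0.2852, 0.06]] mean [ 0.4625 -0.2958  0.06  ]
   0.0592 -65.6
   0.0822 -156.7
   0.0584 113.3
   0.0811 23.8
standS [[0.417, -0.2853, 0.06], [0.4975, -0.2509, 0.06], [0.5148, -0.3051, 0.06], [0.4403, -0.3383, 0.06]] mean [ 0.4674 -0.2949  0.06  ]
   0.0875 23.1
   0.0569 -72.3
   0.0815 -156.0
   0.0579 113.7
footT [[0.5845, 0.0781, 0.009], [0.5952, -0.0207, 0.009], [0.4702, -0.034, 0.009], [0.4593, 0.0622, 0.009]] mean [0.5273 0.0214 0.009 ]
   0.0994 -83.8
   0.1257 -173.9
   0.0969 96.5
   0.1262 7.2
(array([0.52118562, 0.07801132, 0.07127073]), np.float64(0.005769854487660374))
coil (array([ 0.4576743 , -0.2835167 ,  0.06956356]), np.float64(0.001419994705805482))
```

```bash
cat >> h.py <<'E'
BR=dict(c=np.array([.5273,.0214,0]),a=np.radians(6.5))
ST=dict(c=np.array([.4640,-.2955,0]),a=np.radians(23.7))
def Rz(a): return Ro.from_euler('z',a).as_matrix()
def W(F,p): return F["c"]+Rz(F["a"])@np.array(p,float)
def L(F,p): return Rz(F["a"]).T@(np.array(p)-F["c"])
def Rt(a): # tool down, tool y at direction a+90deg, tool z at direction a
    c,s=np.cos(a),np.sin(a); return np.array([[0,-s,c],[0,c,s],[-1,0,0]])
def cur():
    o=arm.get_obs(); return np.array(o["ee_pos"]),Ro.from_quat(o["eef_rot"]).as_matrix(),o
def plan(p,a):
    P,R,o=cur(); T=Rt(a); print("turn",np.degrees(Ro.from_matrix(R.T@T).as_rotvec()).round(2),"shift cm",((R.T@(np.array(p)-P))*100).round(2))
E
python3 - <<'E'
from h import *
P,R,o=cur(); print(R.round(3))
m=arm.camera_model("wrist"); m_R=np.array(m["R"]); C=-m_R.T@m["t"]; print("cam in tool",(R.T@(C-P)).round(4),(R.T@m_R.T).round(3))
for k in(0,np.pi): plan(W(BR,[0,.095,.14]),BR["a"]+k)
E
```

```text
[[-0.     0.264  0.965]
 [-0.001  0.965 -0.264]
 [-1.    -0.001  0.   ]]
cam in tool [-0.1585 -0.0013 -0.0851] [[-0.001 -0.298  0.955]
 [ 1.     0.     0.001]
 [-0.001  0.955  0.298]]
turn [-2.178e+01 -1.000e-02  6.000e-02] shift cm [  8.54 -37.67  46.77]
turn [1.5822e+02 8.0000e-02 1.0000e-02] shift cm [  8.54 -37.67  46.77]
```

Emit:
step_arm(steps=[-21.8,0,0,2,-37.7,46.8,0,-21.8,0,0,2,-37.7,46.8,0,-21.8,0,0,2,-37.7,46.8,0,-21.8,0,0,2,-37.7,46.8,0,-21.8,0,0,2,-37.7,46.8,0,-21.8,0,0,2,-37.7,46.8,0,-21.8,0,0,2,-37.7,46.8,0,-21.8,0,0,2,-37.7,46.8,0])

```text
time_s: 0.95
ee_pos: [0.3994, 0.2775, 0.2123]
eef_rot: [-0.04, 0.706, 0.04, 0.706]
wrist_force: [1.1, 1.0, 0.6]
grip_width: 0.03
```

Run:
```python
from h import *
plan(W(BR,[0,.11,.19]),BR["a"])
```

```text
turn [ 0.03  0.02 -0.01] shift cm [  2.23 -15.9    9.79]
```

Emit:
step_arm(steps=[0,0,0,2,-15.5,9.5,0,0,0,0,2,-15.5,9.5,0,0,0,0,2,-15.5,9.5,0,0,0,0,2,-15.5,9.5,0,0,0,0,2,-15.5,9.5,0,0,0,0,2,-15.5,9.5,0,0,0,0,2,-15.5,9.5,0,0,0,0,2,-15.5,9.5,0])

```text
time_s: 1.75
ee_pos: [0.51, 0.1371, 0.1924]
eef_rot: [-0.041, 0.706, 0.041, 0.706]
wrist_force: [-1.0, 1.0, -0.3]
grip_width: 0.0005
```

Run:
```python
from h import *
m=arm.camera_model("wrist"); i=arm.snapshot("wrist"); cv2.imwrite("pics/w1.png",i)
import json; json.dump({k:np.array(v).tolist() for k,v in m.items()},open("w1.json","w"))
plan(W(BR,[0,.095,.07]),BR["a"]); print(L(BR,cur()[0]))
for n,p in dict(seat=[0,.031,.075],head=[0,.057,.075],boss=[0,-.043,.075],f1=[.065,.048,.009],f2=[.065,-.048,.009],f3=[-.065,-.048,.009],f4=[-.065,.048,.009]).items(): print(n,proj(m,W(BR,p)).round())
```

```text
turn [ 0.11  0.01 -0.01] shift cm [12.25 -2.2   0.4 ]
[-0.00401249  0.1169254   0.19249322]
seat [219. 201.]
head [250. 201.]
boss [133. 201.]
f1 [257. 239.]
f2 [169. 239.]
f3 [152. 117.]
f4 [250. 117.]
```

View pics/w1.png

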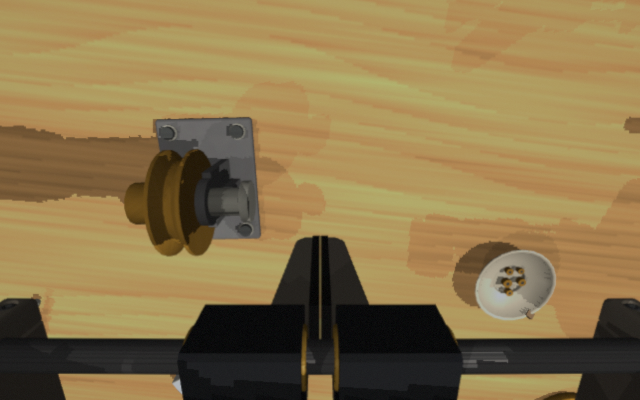

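The wrist view shows foot corners at about (154,119), (252,118) and (260,238), 2–3 px from the prediction. The head's face is near u=249, and the jaws are closed at u=320.

Run:
```python
from h import *
import json
m={k:np.array(v) for k,v in json.load(open("w1.json")).items()}
i=cv2.imread("pics/w1.png"); hsv=cv2.cvtColor(i,cv2.COLOR_BGR2HSV)
msk=(hsv[:,:,1]<70)&(hsv[:,:,2]>50); msk[:100]=0;msk[260:]=0;msk[:,280:]=0;msk[:,:120]=0
us=[(y,np.where(msk[y])[0]) for y in range(112,245,3)]
print([(y,u.min(),u.max()) for y,u in us if len(u)>3])
for u in [(154,119.5),(252,118),(260.5,238)]: print(L(BR,onz(m,u,.009)).round(4))
```

```text
[(118, np.int64(214), np.int64(249)), (121, np.int64(156), np.int64(251)), (124, np.int64(156), np.int64(251)), (127, np.int64(156), np.int64(251)), (130, np.int64(156), np.int64(251)), (133, np.int64(157), np.int64(252)), (136, np.int64(157), np.int64(252)), (139, np.int64(158), np.int64(252)), (142, np.int64(159), np.int64(252)), (145, np.int64(159), np.int64(253)), (148, np.int64(160), np.int64(253)), (151, np.int64(160), np.int64(253)), (154, np.int64(179), np.int64(253)), (157, np.int64(182), np.int64(254)), (160, np.int64(209), np.int64(254)), (163, np.int64(211), np.int64(254)), (166, np.int64(220), np.int64(254)), (169, np.int64(220), np.int64(255)), (172, np.int64(229), np.int64(255)), (175, np.int64(230), np.int64(255)), (178, np.int64(233), np.int64(255)), (181, np.int64(238), np.int64(255)), (184, np.int64(237), np.int64(256)), (187, np.int64(238), np.int64(256)), (190, np.int64(210), np.int64(256)), (193, np.int64(209), np.int64(256)), (196, np.int64(208), np.int64(257)), (199, np.int64(199), np.int64(257)), (202, np.int64(202), np.int64(257)), (205, np.int64(208), np.int64(257)), (208, np.int64(209), np.int64(258)), (211, np.int64(210), np.int64(258)), (214, np.int64(223), np.int64(258)), (217, np.int64(220), np.int64(258)), (220, np.int64(216), np.int64(259)), (223, np.int64(215), np.int64(259)), (226, np.int64(209), np.int64(259)), (229, np.int64(215), np.int64(259)), (232, np.int64(214), np.int64(259)), (235, np.int64(213), np.int64(259)), (238, np.int64(213), np.int64(237))]
[-0.0624 -0.0466  0.009 ]
[-0.0639  0.0498  0.009 ]
[0.0637 0.0519 0.009 ]
```

```bash
sed -i 's/^def Rz/BR["c"]=np.array([.5276,.0234,0]);BR["a"]=np.radians(7.0)\ndef Rz/' h.py
python3 - <<'E'
from h import *
plan(W(BR,[0,.090,.07]),BR["a"]); print(L(BR,cur()[0]))
E
```

```text
turn [-0.39  0.01 -0.01] shift cm [12.25 -2.5   0.37]
[-0.00353349  0.11500743  0.19249322]
```

Emit:
step_arm(steps=[-0.4,0,0,5,-1,0.3,0,-0.4,0,0,9,-1,0.3,0,-0.4,0,0,12.2,-1,0.3,0,-0.4,0,0,12.2,-1,0.3,0,-0.4,0,0,12.2,-2.5,0.3,0,-0.4,0,0,12.2,-2.5,0.3,0,-0.4,0,0,12.2,-2.5,0.3,0,-0.4,0,0,12.2,-2.5,0.3,0])

```text
time_s: 2.6
ee_pos: [0.5174, 0.1117, 0.0717]
eef_rot: [-0.042, 0.705, 0.043, 0.707]
wrist_force: [0.2, 0.0, -0.8]
grip_width: 0.0004
```

Run:
```python
from h import *
P,R,o=cur(); print(L(BR,P).round(4),(R.T@o["wrist_force"]).round(2))
```

```text
[0.0006 0.0888 0.0717] [ 0.78 -0.02  0.16]
```

Emit:
step_arm(steps=[0,0,0,0,-0.4,0,0,0,0,0,0,-0.8,0,0,0,0,0,0,-1.2,0,0,0,0,0,0,-1.6,0,0,0,0,0,0,-2.0,0,0,0,0,0,0,-2.4,0,0,0,0,0,0,-2.8,0,0,0,0,0,0,-3.1,0,0])

```text
time_s: 3.4
ee_pos: [0.5204, 0.0806, 0.0703]
eef_rot: [-0.043, 0.706, 0.043, 0.706]
wrist_force: [1.2, 4.2, 1.1]
grip_width: 0.0006
```

Run:
```python
from h import *
P,R,o=cur(); print(L(BR,P).round(4),(R.T@o["wrist_force"]).round(2))
```

```text
[-0.0002  0.0577  0.0703] [-1.05  4.01  1.7 ]
```

Contact at about 4 N, so the pin is sliding. I'll continue gently towards the stop.

Emit:
step_arm(steps=[0,0,0,0,-0.15,0,0,0,0,0,0,-0.3,0,0,0,0,0,0,-0.45,0,0,0,0,0,0,-0.55,0,0,0,0,0,0,-0.6,0,0,0,0,0,0,-0.65,0,0,0,0,0,0,-0.7,0,0,0,0,0,0,-0.7,0,0])

```text
time_s: 4.2
ee_pos: [0.5211, 0.0738, 0.0704]
eef_rot: [-0.043, 0.706, 0.043, 0.706]
wrist_force: [1.4, 4.5, -1.1]
grip_width: 0.0003
```

Run:
```python
from h import *
P,R,o=cur(); print(L(BR,P).round(4),(R.T@o["wrist_force"]).round(2))
```

```text
[-0.0003  0.0508  0.0704] [1.14 4.29 1.97]
```

Emit:
step_arm(steps=[0,0,0,0,-0.05,0,0,0,0,0,0,-0.1,0,0,0,0,0,0,-0.15,0,0,0,0,0,0,-0.2,0,0,0,0,0,0,-0.24,0,0,0,0,0,0,-0.28,0,0,0,0,0,0,-0.3,0,0,0,0,0,0,-0.3,0,0])

```text
time_s: 5.0
ee_pos: [0.5214, 0.0708, 0.0703]
eef_rot: [-0.043, 0.706, 0.043, 0.706]
wrist_force: [1.3, 3.7, 0.4]
grip_width: 0.0003
```

Run:
```python
from h import *
P,R,o=cur(); print(L(BR,P).round(4),(R.T@o["wrist_force"]).round(2))
```

```text
[-0.0004  0.0478  0.0703] [-0.41  3.55  1.71]
```

Emit:
step_arm(steps=[0,0,0,0,-0.05,0,0,0,0,0,0,-0.1,0,0,0,0,0,0,-0.15,0,0,0,0,0,0,-0.2,0,0,0,0,0,0,-0.23,0,0,0,0,0,0,-0.26,0,0,0,0,0,0,-0.28,0,0,0,0,0,0,-0.28,0,0])

```text
time_s: 5.8
ee_pos: [0.5217, 0.0695, 0.0703]
eef_rot: [-0.042, 0.706, 0.043, 0.706]
wrist_force: [-0.3, 14.1, 0.7]
grip_width: 0.0002
```

Run:
```python
from h import *
P,R,o=cur(); print(L(BR,P).round(4),(R.T@o["wrist_force"]).round(2))
```

```text
[-0.0003  0.0465  0.0703] [-0.68 14.06  1.38]
```

Hard stop reached at 14 N, so the pin is home. I'll back off, rise, and go to the stand.

Run:
```python
from h import *
plan(W(ST,[0,.013,.17]),ST["a"])
```

```text
turn [-16.83   0.02  -0.11] shift cm [-10.04 -34.28 -10.46]
```

Emit:
step_arm(steps=[0,0,0,0,1,0,0,0,0,0,-2,2,0,0,0,0,0,-6,2,0,0,0,0,0,-11,2,0,0,0,0,0,-13,0,0,0,4,0,0,-13,-4,-1,2,9,0,0,-13,-9,-2,3,17,0,0,-13,-14,-3,3])

```text
time_s: 6.6
ee_pos: [0.508, -0.0741, 0.2004]
eef_rot: [0.063, 0.705, -0.063, 0.704]
wrist_force: [1.0, 0.1, -1.2]
grip_width: 0.0221
```

Run:
```python
from h import *
plan(W(ST,[0,.013,.17]),ST["a"])
```

```text
turn [-33.93  -0.05   0.05] shift cm [  3.06 -21.49  -1.12]
```

Emit:
step_arm(steps=[-8,0,0,1,-5,0,3,-16,0,0,2,-10,-0.5,3,-24,0,0,3,-15,-1,3,-33.9,0,0,3,-20,-1.2,3,-33.9,0,0,3,-21.2,-1.2,3,-33.9,0,0,3,-21.2,-1.2,3,-33.9,0,0,3,-21.2,-1.2,3,-33.9,0,0,3,-21.2,-1.2,3])

```text
time_s: 7.4
ee_pos: [0.4597, -0.2782, 0.1701]
eef_rot: [-0.145, 0.692, 0.146, 0.692]
wrist_force: [-0.4, 0.1, -0.1]
grip_width: 0.03
```

Run:
```python
from h import *
P,R,o=cur(); print(L(ST,P).round(4))
m=arm.camera_model("wrist"); i=arm.snapshot("wrist"); cv2.imwrite("pics/w2.png",i)
import json; json.dump({k:np.array(v).tolist() for k,v in m.items()},open("w2.json","w"))
plan(W(ST,[0,.013,.0745]),ST["a"])
for n,p in dict(coil=[0,.013,.0725],top=[0,.013,.085],c1=[.042,.029,.06],c2=[.042,-.029,.06],c3=[-.042,-.029,.06],c4=[-.042,.029,.06],s=[0,-.013,.06]).items(): print(n,proj(m,W(ST,p)).round())
```

```text
[0.0031 0.0176 0.1701]
turn [ 0.14 -0.02 -0.03] shift cm [ 9.57 -0.47 -0.34]
coil [314. 201.]
top [314. 206.]
c1 [333. 243.]
c2 [266. 243.]
c3 [261. 145.]
c4 [335. 145.]
s [283. 196.]
```

View pics/w2.png

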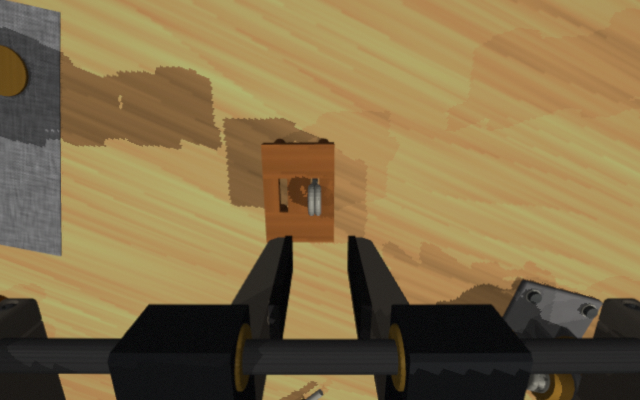

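The stand matches the prediction within 1–2 px, and the coil is at about (315,197). I'll measure the coil's extent numerically.

Run:
```python
from h import *
import json
m={k:np.array(v) for k,v in json.load(open("w2.json")).items()}
i=cv2.imread("pics/w2.png"); hsv=cv2.cvtColor(i,cv2.COLOR_BGR2HSV)
r=(slice(165,230),slice(290,332)); msk=(hsv[:,:,1]<90)&(hsv[:,:,2]>70); k=np.zeros_like(msk);k[r]=msk[r]
ys,xs=np.where(k); print(ys.min(),ys.max(),xs.min(),xs.max(),len(xs),xs.mean(),ys.mean())
for y in range(ys.min(),ys.max()+1,4): x=xs[ys==y]; print(y,x.min() if len(x) else '',x.max() if len(x) else '')
for dx in(-.005,0,.005):
  P=[proj(m,W(ST,[dx+.0125*np.cos(t),.013+s*.005,.0725+.0125*np.sin(t)])) for t in np.linspace(0,6.3,60) for s in(-1,1)]
  P=np.array(P); print(dx,P.min(0).round(1),P.max(0).round(1))
```

```text
182 215 308 320 364 314.0631868131868 200.40384615384616
182 312 312
186 319 319
190 308 320
194 308 320
198 308 320
202 308 320
206 308 320
210 308 320
214 309 319
-0.005 [307.5 178.5] [321.  210.5]
0 [307.6 184.7] [320.9 216.5]
0.005 [307.7 190.8] [320.9 222.4]
```

Run:
```python
from h import *
plan(W(ST,[-.0005,.013,.0745]),ST["a"])
```

```text
turn [ 0.14 -0.02 -0.03] shift cm [ 9.57 -0.47 -0.39]
```

Emit:
step_arm(steps=[0.1,0,0,2,-0.47,-0.4,3,0.1,0,0,4,-0.47,-0.4,3,0.1,0,0,6,-0.47,-0.4,3,0.1,0,0,7.5,-0.47,-0.4,3,0.1,0,0,8,-0.47,-0.4,3,0.1,0,0,8,-0.47,-0.4,3,0.1,0,0,8,-0.47,-0.4,3,0.1,0,0,8,-0.47,-0.4,3])

```text
time_s: 8.25
ee_pos: [0.4589, -0.2851, 0.0912]
eef_rot: [-0.146, 0.692, 0.145, 0.692]
wrist_force: [0.1, 0.2, -0.2]
grip_width: 0.03
```

Run:
```python
from h import *
P,R,o=cur(); print(L(ST,P).round(4)); plan(W(ST,[-.0005,.013,.0745]),ST["a"])
```

```text
[-0.0005  0.0115  0.0912]
turn [0.03 0.04 0.07] shift cm [1.67 0.15 0.  ]
```

Descend and grip.

Emit:
step_arm(steps=[0,0,0,1.0,0.15,0,3,0,0,0,1.65,0.15,0,3,0,0,0,1.65,0.15,0,2,0,0,0,1.65,0.15,0,1.2,0,0,0,1.65,0.15,0,0.4,0,0,0,1.65,0.15,0,0.4,0,0,0,1.65,0.15,0,0.4,0,0,0,1.65,0.15,0,0.4])

```text
time_s: 9.05
ee_pos: [0.4577, -0.2837, 0.0739]
eef_rot: [-0.145, 0.692, 0.145, 0.692]
wrist_force: [0.6, -0.1, -0.5]
grip_width: 0.0097
```

Run:
```python
from h import *
P,R,o=cur(); print(L(ST,P).round(4),(R.T@o["wrist_force"]).round(2),o["grip_width"])
```

```text
[-0.0011  0.0133  0.0739] [ 0.49 -0.29  0.48] 0.009708052415817368
```

Run:
```python
from h import *
plan(W(BR,[.0094+.02,-.049,.180]),BR["a"])
```

```text
turn [1.671e+01 0.000e+00 1.000e-02] shift cm [-10.61  19.77  20.16]
```

Emit:
step_arm(steps=[0,0,0,-2,0,0,0.4,0,0,0,-5,0,0,0.4,0,0,0,-9,0,0,0.4,0,0,0,-11,0,0,0.4,4,0,0,-11,4,3,0.4,8,0,0,-11,8,6,0.4,12,0,0,-11,12,9,0.4,16.6,0,0,-11,16,12,0.4])

```text
time_s: 9.85
ee_pos: [0.5033, -0.0872, 0.1841]
eef_rot: [-0.043, 0.706, 0.043, 0.706]
wrist_force: [1.1, 0.2, 0.4]
grip_width: 0.0095
```

Run:
```python
from h import *
print(L(BR,cur()[0]).round(4));plan(W(BR,[.0294,-.049,.180]),BR["a"])
```

```text
[-0.0376 -0.1069  0.1841]
turn [-0.09  0.04  0.01] shift cm [0.42 5.8  6.69]
```

Emit:
step_arm(steps=[0,0,0,0,2,3,0.4,0,0,0,0,4,5,0.4,0,0,0,0.2,5.5,6.5,0.4,0,0,0,0.2,5.5,6.5,0.4,0,0,0,0.2,5.5,6.5,0.4,0,0,0,0.2,5.5,6.5,0.4,0,0,0,0.2,5.5,6.5,0.4,0,0,0,0.2,5.5,6.5,0.4])

```text
time_s: 10.65
ee_pos: [0.5605, -0.027, 0.1819]
eef_rot: [-0.044, 0.706, 0.043, 0.706]
wrist_force: [0.4, 0.2, -0.9]
grip_width: 0.0099
```

Run:
```python
from h import *
P,R,o=cur(); print(L(BR,P).round(4))
m=arm.camera_model("wrist"); i=arm.snapshot("wrist"); cv2.imwrite("pics/w3.png",i)
import json; json.dump({k:np.array(v).tolist() for k,v in m.items()},open("w3.json","w"))
print("tip",proj(m,P+R@[.0654,0,-.0094]).round())
for n,p in dict(pinend=[0,-.059,.087],stn=[0,-.049,.087],bosstop=[0,-.043,.093],bossL=[-.018,-.043,.075],pinL=[-.012,-.059,.075],f2=[.065,-.048,.009],f3=[-.065,-.048,.009]).items(): print(n,proj(m,W(BR,p)).round(1))
s=arm.snapshot("scene"); cv2.imwrite("pics/s3.png",s)
S=arm.camera_model("scene"); print("scene stn",proj(S,W(BR,[0,-.049,.075])))
c=proj(m,W(BR,[0,-.049,.08])).astype(int)
a=cv2.resize(i[c[1]-60:c[1]+60,c[0]-80:c[0]+80],(800,600),interpolation=cv2.INTER_CUBIC); print("off",c-[80,60])
cv2.imwrite("pics/c3.png",a)
```

```text
[ 0.0265 -0.0541  0.1819]
tip [321. 206.]
pinend [314.4 171.9]
stn [327.5 171.9]
bosstop [335.8 173.8]
bossL [335.1 145.8]
pinL [314.6 153.5]
f2 [326.3 216.2]
f3 [327.3  83.9]
scene stn [273.46935915 172.61358964]
off [247 109]
```

View pics/c3.png

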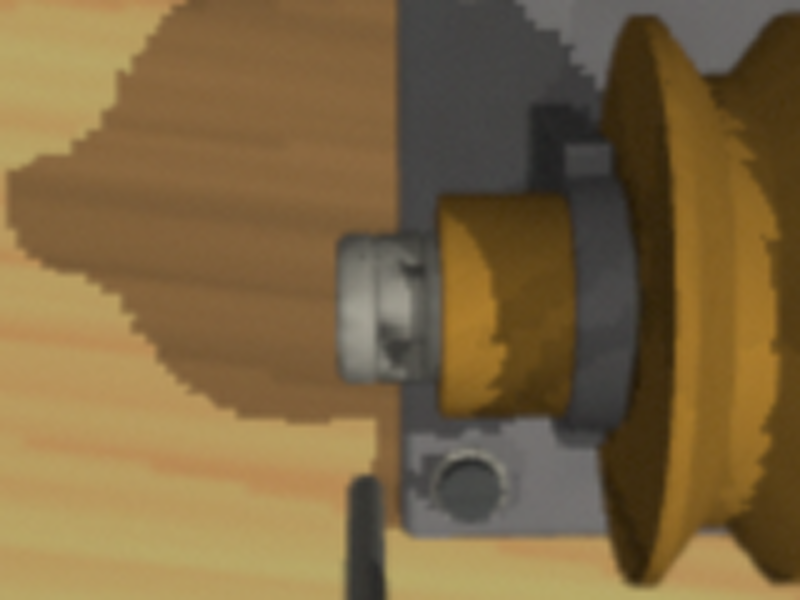

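The crop shows the pin home, spanning about x 338–438 and y 233–382. There are two dark patches on it, near (410,280) and (395,345), and the leg tip shows at (365,480). I need to tell hole from shadow, so I'll zoom in.

Run:
```python
from h import *
i=cv2.imread("pics/w3.png");s=cv2.imread("pics/s3.png")
def z(im,u,v,w,h):
    a=im[v:v+h,u:u+w].astype(float); a=a**0.7; a=(a*255/a.max()).astype(np.uint8); return cv2.resize(a,(400,600),interpolation=cv2.INTER_NEAREST)
cv2.imwrite("pics/c4.png",np.hstack([z(i,310,150,28,42),z(s,260,155,28,42)]))
print(i[154:188,314:337].mean(2).astype(int))
```

```text
[[ 89  90  89  87  86  87  87  89  88  86  88  85  72  64  64  65  66  69
   68  62  52  68  79]
 [ 90  83  78  76  77  79  78  82  78  75  75  74  63  57  56  57  58  63
   60  59  53  69  83]
 [ 87  74  66  66  68  71  74  70  67  62  61  60  57  57  56  59  60  57
   59  59  56  71  86]
 [ 77  67  70  72  78  81  84  75  72  76  78  74  71  67  66  66  65  59
   63  64  56  73  87]
 [ 75  71  78  84  87  89  92  88  86  88  89  90  89  80  73  71  71  63
   68  69  61  76  90]
 [ 77  80  90  94  94  94  99  97  91  95  95  97  96  95  87  78  74  66
   70  74  69  80  90]
 [ 81  89  97 101 101  95 106 103  95  99 104 104  98  96 101  92  80  69
   73  76  72  80  93]
 [ 86  95 104 109 110 111 115 112 105 106 108 105  92  81  93  96  81  68
   73  77  73  75  93]
 [ 87  98 110 114 116 118 122 112 105 109 107 103  96  72  61  61  55  53
   70  78  75  76  94]
 [ 87 101 113 117 120 123 125 115 105 111 113 108 102  83  63  55  51  53
   71  82  78  79  96]
 [ 89 104 116 121 124 127 127 118 108 117 118 116 114 108  84  71  69  64
   75  87  88  83  97]
 [ 91 107 120 125 127 131 132 123
[... 1498 characters left out ...]
 72  79  80  81  98]
 [ 80  94 117 126 127 127 127 122 113 121 113  81  67  72  76  78  78  68
   71  77  77  77  96]
 [ 81  87 109 116 118 119 121 116 108 116 112  90  87  88  80  78  78  70
   69  74  67  74  96]
 [ 81  85  98 103 106 110 111 106  97  99  97 100 103 106  87  77  78  71
   68  69  64  72  92]
 [ 83  81  90  94  95  97  99  97  85  79  80  84  90  93  79  72  75  67
   65  63  59  67  87]
 [ 86  84  84  86  86  89  93  92  81  75  75  72  71  66  62  63  64  64
   64  61  53  65  85]
 [ 88  89  88  88  88  87  88  88  88  86  87  86  78  68  67  69  70  69
   69  68  55  65  84]
 [ 92  92  91  92  91  90  90  90  89  89  89  88  79  69  69  70  72  71
   71  69  56  66  79]]
```

View pics/c4.png

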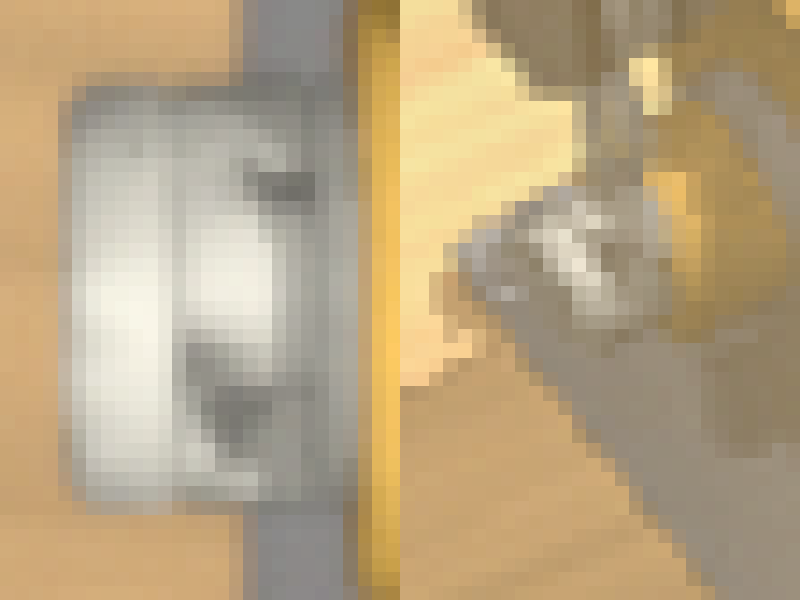

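Run:
```python
from h import *
import json
m={k:np.array(v) for k,v in json.load(open("w3.json")).items()}
for x in(-.008,-.006,-.004,.004,.006,.008): 
  z=.075+np.sqrt(.012**2-x*x); print(x,proj(m,W(BR,[x,-.049,z])).round(1))
t=np.linspace(0,6.28,200); P=np.array([proj(m,W(BR,[.012*np.cos(a),-.055,.075+.012*np.sin(a)])) for a in t]); print(P.min(0),P.max(0))
print(cur()[2]["time_s"], L(BR,cur()[0]))
```

```text
-0.008 [327.5 160.8]
-0.006 [327.6 163.7]
-0.004 [327.6 166.6]
0.004 [327.5 176.8]
0.006 [327.4 179.1]
0.008 [327.4 181.1]
[319.61534594 153.23792321] [319.66297015 183.6393934 ]
10.75 [ 0.02671327 -0.05386171  0.18195075]
```

The larger blob, at v 173–181 and u 322–330, fits the hole on the bracket's +x side. The area where a −x mouth would be is bright. I'll try +x by touch.

Run:
```python
from h import *
plan(W(BR,[.0164,-.0485,.157]),BR["a"])
```

```text
turn [0.07 0.01 0.  ] shift cm [ 2.49  0.54 -1.03]
```

Emit:
step_arm(steps=[0,0,0,0,0.5,-1.0,0.4,0,0,0,0,0.5,-1.0,0.4,0,0,0,1,0.5,-1.0,0.4,0,0,0,1.7,0.5,-1.0,0.4,0,0,0,2.2,0.5,-1.0,0.4,0,0,0,2.4,0.5,-1.0,0.4,0,0,0,2.4,0.5,-1.0,0.4,0,0,0,2.4,0.5,-1.0,0.4])

```text
time_s: 11.55
ee_pos: [0.5505, -0.0226, 0.1578]
eef_rot: [-0.044, 0.706, 0.044, 0.706]
wrist_force: [-0.9, -0.4, -0.8]
grip_width: 0.0098
```

```bash
cat > st.py <<'E'
from h import *
P,R,o=cur(); print("TCP",(L(BR,P)*1e3).round(2),"tip",(L(BR,P+R@[.0654,0,-.0094])*1e3).round(2),"F bracket",(Rz(BR["a"]).T@o["wrist_force"]).round(2),"M",(R.T@o["moment"]).round(3),o["grip_width"].round(4)); plan(P,BR["a"])
E
python3 st.py
```

```text
Traceback (most recent call last):
  File "st.py", line 2, in <module>
    P,R,o=cur(); print("TCP",(L(BR,P)*1e3).round(2),"tip",(L(BR,P+R@[.0654,0,-.0094])*1e3).round(2),"F bracket",(Rz(BR["a"]).T@o["wrist_force"]).round(2),"M",(R.T@o["moment"]).round(3),o["grip_width"].round(4)); plan(P,BR["a"])
                                                                                                                                                                                         ^^^^^^^^^^^^^^^^^^^^^
AttributeError: 'float' object has no attribute 'round'
```

```bash
sed -i 's/o\["grip_width"\].round(4)/round(o["grip_width"],4)/' st.py; python3 st.py
```

```text
TCP [ 17.1  -48.46 157.8 ] tip [  7.7  -48.48  92.4 ] F bracket [-0.91 -0.25 -0.77] M [-0.    -0.027  0.027] 0.0098
turn [0.11 0.   0.  ] shift cm [0. 0. 0.]
```

Emit:
step_arm(steps=[0,0,0,0.1,0,0,0.4,0,0,0,0.2,0,0,0.4,0,0,0,0.3,0,0,0.4,0,0,0,0.4,0,0,0.4,0,0,0,0.5,0,0,0.4,0,0,0,0.6,0,0,0.4,0,0,0,0.7,0,0,0.4,0,0,0,0.7,0,0,0.4])

```text
time_s: 12.35
ee_pos: [0.5502, -0.0226, 0.1506]
eef_rot: [-0.044, 0.706, 0.044, 0.706]
wrist_force: [-0.0, -0.8, -1.0]
grip_width: 0.0098
```

```bash
python3 st.py
```

```text
TCP [ 16.85 -48.38 150.63] tip [  7.43 -48.39  85.23] F bracket [-0.12 -0.78 -1.04] M [0.08  0.014 0.035] 0.0098
turn [ 0.11 -0.01 -0.  ] shift cm [0. 0. 0.]
```

Emit:
step_arm(steps=[0,0,0,0.05,0,0,0.4,0,0,0,0.1,0,0,0.4,0,0,0,0.15,0,0,0.4,0,0,0,0.2,0,0,0.4,0,0,0,0.25,0,0,0.4,0,0,0,0.3,0,0,0.4,0,0,0,0.3,0,0,0.4,0,0,0,0.3,0,0,0.4])

```text
time_s: 13.15
ee_pos: [0.5503, -0.0226, 0.1478]
eef_rot: [-0.044, 0.706, 0.044, 0.706]
wrist_force: [-0.3, 0.7, 0.2]
grip_width: 0.0095
```

```bash
python3 st.py
```

```text
TCP [ 16.95 -48.41 147.8 ] tip [  7.55 -48.43  82.4 ] F bracket [-0.25  0.72  0.16] M [ 0.035  0.003 -0.001] 0.0095
turn [ 0.12 -0.    0.  ] shift cm [0. 0. 0.]
```

Emit:
step_arm(steps=[0,0,0,0.05,0,0,0.4,0,0,0,0.1,0,0,0.4,0,0,0,0.15,0,0,0.4,0,0,0,0.2,0,0,0.4,0,0,0,0.2,0,0,0.4,0,0,0,0.2,0,0,0.4,0,0,0,0.2,0,0,0.4,0,0,0,0.2,0,0,0.4])

```text
time_s: 13.95
ee_pos: [0.5503, -0.0226, 0.1458]
eef_rot: [-0.044, 0.706, 0.044, 0.706]
wrist_force: [0.3, -0.0, -0.2]
grip_width: 0.0097
```

```bash
python3 st.py
```

```text
TCP [ 16.95 -48.43 145.81] tip [  7.55 -48.45  80.41] F bracket [ 0.27 -0.06 -0.16] M [ 0.022  0.013 -0.009] 0.0097
turn [0.11 0.   0.  ] shift cm [0. 0. 0.]
```

No resistance 5 mm below the expected surface, so the tip appears to be in the mouth. I'll move sideways (−x) and watch the force.

Emit:
step_arm(steps=[0,0,0,0,0,-0.05,0.4,0,0,0,0,0,-0.1,0.4,0,0,0,0,0,-0.15,0.4,0,0,0,0,0,-0.2,0.4,0,0,0,0,0,-0.25,0.4,0,0,0,0,0,-0.3,0.4,0,0,0,0,0,-0.3,0.4,0,0,0,0,0,-0.3,0.4])

```text
time_s: 14.75
ee_pos: [0.5478, -0.0229, 0.146]
eef_rot: [-0.044, 0.705, 0.044, 0.706]
wrist_force: [3.2, 0.9, 0.3]
grip_width: 0.0095
```

```bash
python3 st.py
python3 - <<'E'
from h import *
i=arm.snapshot("wrist"); cv2.imwrite("pics/w5.png",i); m=arm.camera_model("wrist")
c=proj(m,W(BR,[0,-.049,.085])).astype(int); print(c)
cv2.imwrite("pics/c5.png",cv2.resize(i[c[1]-30:c[1]+30,c[0]-40:c[0]+40],(800,600),interpolation=cv2.INTER_CUBIC))
E
```

```text
TCP [ 14.42 -48.44 146.  ] tip [  5.08 -48.46  80.59] F bracket [3.29 0.54 0.28] M [-0.022 -0.683  0.051] 0.0095
turn [0.11 0.06 0.  ] shift cm [0. 0. 0.]
[320 200]
```

View pics/c5.png

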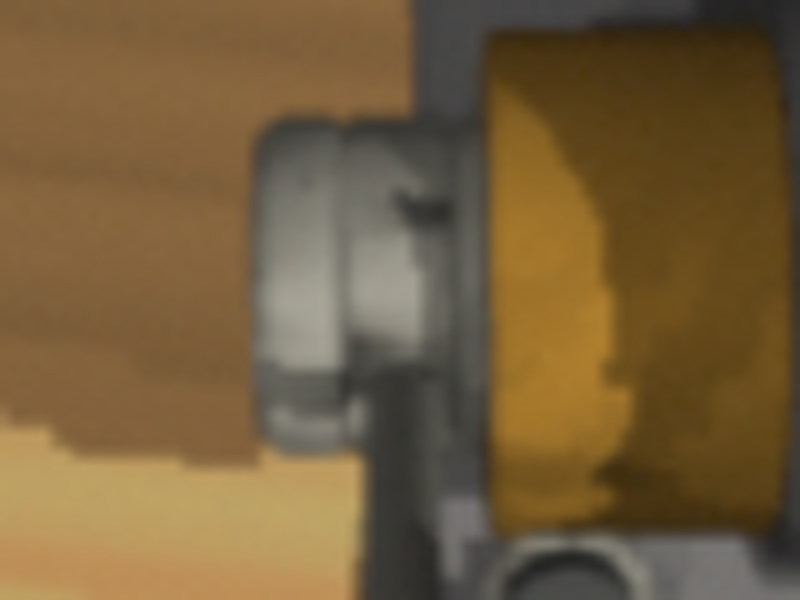

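The picture shows the leg entering the pin at crop (395,370), so it is in the mouth. The sideways force is 3.3 N. I'll continue to above the axis.

Emit:
step_arm(steps=[0,0,0,0,0,-0.05,0.4,0,0,0,0,0,-0.1,0.4,0,0,0,0,0,-0.15,0.4,0,0,0,0,0,-0.2,0.4,0,0,0,0,0,-0.25,0.4,0,0,0,0,0,-0.3,0.4,0,0,0,0,0,-0.35,0.4,0,0,0,0,0,-0.35,0.4])

```text
time_s: 15.6
ee_pos: [0.5438, -0.0234, 0.1458]
eef_rot: [-0.044, 0.706, 0.044, 0.706]
wrist_force: [2.5, -0.0, -0.1]
grip_width: 0.0101
```

```bash
python3 st.py
```

```text
TCP [ 10.34 -48.45 145.76] tip [  0.93 -48.47  80.36] F bracket [ 2.45 -0.31 -0.13] M [ 0.003 -0.76  -0.066] 0.0101
turn [ 0.12 -0.01  0.  ] shift cm [0. 0. 0.]
```

Emit:
step_arm(steps=[0,0,0,0,0,-0.05,0.4,0,0,0,0,0,-0.08,0.4,0,0,0,0.05,0,-0.08,0.4,0,0,0,0.15,0,-0.08,0.4,0,0,0,0.25,0,-0.08,0.4,0,0,0,0.35,0,-0.08,0.4,0,0,0,0.4,0,-0.08,0.4,0,0,0,0.4,0,-0.08,0.4])

```text
time_s: 16.4
ee_pos: [0.543, -0.0235, 0.1417]
eef_rot: [-0.044, 0.706, 0.044, 0.706]
wrist_force: [3.1, 0.6, -1.0]
grip_width: 0.01
```

```bash
python3 st.py
```

```text
TCP [  9.58 -48.39 141.65] tip [  0.17 -48.41  76.25] F bracket [ 3.11  0.25 -0.96] M [-0.013 -0.787 -0.053] 0.01
turn [ 0.12 -0.01 -0.  ] shift cm [0. 0. 0.]
```

Emit:
step_arm(steps=[0,0,0,0.1,0,0,0.4,0,0,0,0.2,0,0,0.4,0,0,0,0.3,0,0,0.4,0,0,0,0.4,0,0,0.4,0,0,0,0.5,0,0,0.4,0,0,0,0.6,0,0,0.4,0,0,0,0.6,0,0,0.4,0,0,0,0.6,0,0,0.4])

```text
time_s: 17.2
ee_pos: [0.5431, -0.0235, 0.1357]
eef_rot: [-0.044, 0.706, 0.044, 0.706]
wrist_force: [3.7, 0.4, 0.5]
grip_width: 0.0095
```

```bash
python3 st.py
```

```text
TCP [  9.64 -48.4  135.7 ] tip [  0.24 -48.42  70.3 ] F bracket [ 3.77 -0.07  0.48] M [ 0.022 -0.855  0.03 ] 0.0095
turn [ 0.11 -0.   -0.  ] shift cm [0. 0. 0.]
```

Emit:
step_arm(steps=[0,0,0,0.1,0,0.04,0.4,0,0,0,0.2,0,0.06,0.4,0,0,0,0.3,0,0.06,0.4,0,0,0,0.35,0,0.06,0.4,0,0,0,0.4,0,0.06,0.4,0,0,0,0.45,0,0.06,0.4,0,0,0,0.5,0,0.06,0.4,0,0,0,0.5,0,0.06,0.4])

```text
time_s: 18.0
ee_pos: [0.5441, -0.0234, 0.1309]
eef_rot: [-0.044, 0.705, 0.044, 0.706]
wrist_force: [4.6, 0.4, 2.4]
grip_width: 0.0096
```

```bash
python3 st.py
```

```text
TCP [ 10.66 -48.45 130.9 ] tip [  1.31 -48.48  65.5 ] F bracket [ 4.66 -0.22  2.36] M [-0.025 -1.189  0.034] 0.0096
turn [0.11 0.05 0.01] shift cm [0. 0. 0.]
```

Emit:
step_arm(steps=[0,0,0,0.05,0,0.03,0.4,0,0,0,0.1,0,0.06,0.4,0,0,0,0.15,0,0.06,0.4,0,0,0,0.2,0,0.06,0.4,0,0,0,0.25,0,0.06,0.4,0,0,0,0.3,0,0.06,0.4,0,0,0,0.35,0,0.06,0.4,0,0,0,0.4,0,0.06,0.4])

```text
time_s: 18.8
ee_pos: [0.5445, -0.0233, 0.1269]
eef_rot: [-0.044, 0.706, 0.044, 0.706]
wrist_force: [4.4, 0.2, 4.4]
grip_width: 0.0101
```

```bash
python3 st.py
```

```text
TCP [ 11.03 -48.45 126.88] tip [  1.65 -48.48  61.48] F bracket [ 4.44 -0.34  4.4 ] M [-0.016 -1.07  -0.027] 0.0101
turn [0.11 0.02 0.  ] shift cm [0. 0. 0.]
```

Emit:
step_arm(steps=[0,0,0,0.1,0,0.03,0.4,0,0,0,0.15,0,0.06,0.4,0,0,0,0.2,0,0.06,0.4,0,0,0,0.25,0,0.06,0.4,0,0,0,0.3,0,0.06,0.4,0,0,0,0.35,0,0.06,0.4,0,0,0,0.4,0,0.06,0.4,0,0,0,0.45,0,0.06,0.4])

```text
time_s: 19.6
ee_pos: [0.5447, -0.0233, 0.1221]
eef_rot: [-0.044, 0.706, 0.044, 0.706]
wrist_force: [3.3, 0.6, 2.3]
grip_width: 0.0095
```

```bash
python3 st.py
```

```text
TCP [ 11.28 -48.39 122.14] tip [  1.86 -48.4   56.75] F bracket [3.38 0.22 2.32] M [-0.025 -0.872 -0.073] 0.0095
turn [ 0.12 -0.02 -0.  ] shift cm [0. 0. 0.]
```

Emit:
step_arm(steps=[0,0,0,0.1,0,0.03,0.4,0,0,0,0.2,0,0.03,0.4,0,0,0,0.3,0,0.03,0.4,0,0,0,0.4,0,0.03,0.4,0,0,0,0.5,0,0.03,0.4,0,0,0,0.6,0,0.03,0.4,0,0,0,0.65,0,0.03,0.4,0,0,0,0.7,0,0.03,0.4])

```text
time_s: 20.4
ee_pos: [0.5448, -0.0232, 0.115]
eef_rot: [-0.044, 0.706, 0.044, 0.705]
wrist_force: [2.7, 0.1, -1.5]
grip_width: 0.0097
```

```bash
python3 st.py
```

```text
TCP [ 11.39 -48.35 115.  ] tip [  1.94 -48.36  49.61] F bracket [ 2.67 -0.18 -1.51] M [-0.003 -0.448 -0.052] 0.0097
turn [ 0.11 -0.05 -0.01] shift cm [0. 0. 0.]
```

Emit:
step_arm(steps=[0,0,0,0.05,0,0.02,0.4,0,0,0,0.1,0,0.02,0.4,0,0,0,0.15,0,0.02,0.4,0,0,0,0.2,0,0.02,0.4,0,0,0,0.25,0,0.02,0.4,0,0,0,0.3,0,0.02,0.4,0,0,0,0.3,0,0.02,0.4,0,0,0,0.3,0,0.02,0.4])

```text
time_s: 21.2
ee_pos: [0.5449, -0.0232, 0.1121]
eef_rot: [-0.044, 0.706, 0.044, 0.705]
wrist_force: [-1.6, -0.6, -1.0]
grip_width: 0.0094
```

```bash
python3 st.py
```

```text
TCP [ 11.51 -48.34 112.09] tip [  2.05 -48.35  46.7 ] F bracket [-1.64 -0.35 -0.96] M [-0.012  0.255  0.047] 0.0094
turn [ 0.11 -0.05 -0.01] shift cm [0. 0. 0.]
```

Emit:
step_arm(steps=[0,0,0,0.03,0,0,0.4,0,0,0,0.06,0,0,0.4,0,0,0,0.09,0,0,0.4,0,0,0,0.12,0,0,0.4,0,0,0,0.14,0,0,0.4,0,0,0,0.14,0,0,0.4,0,0,0,0.14,0,0,0.4,0,0,0,0.14,0,0,0.4])

```text
time_s: 22.0
ee_pos: [0.5452, -0.0232, 0.1108]
eef_rot: [-0.044, 0.706, 0.044, 0.706]
wrist_force: [-3.5, -0.1, 1.4]
grip_width: 0.0097
```

```bash
python3 st.py
```

```text
TCP [ 11.75 -48.41 110.83] tip [  2.33 -48.43  45.44] F bracket [-3.51  0.35  1.36] M [-0.023  0.736 -0.067] 0.0097
turn [ 0.11 -0.02 -0.  ] shift cm [0. 0. 0.]
```

Emit:
step_arm(steps=[0,0,0,0,0,-0.03,0.4,0,0,0,0,0,-0.04,0.4,0,0,0,0,0,-0.04,1.2,0,0,0,0,0,-0.04,1.6,0,0,0,0,0,-0.04,2,0,0,0,0,0,-0.04,2,0,0,0,0,0,-0.04,2,0,0,0,0,0,-0.04,2])

```text
time_s: 22.8
ee_pos: [0.545, -0.0232, 0.1109]
eef_rot: [-0.044, 0.706, 0.044, 0.706]
wrist_force: [-0.3, -0.3, 0.1]
grip_width: 0.0203
```

Emit:
step_arm(steps=[0,0,0,-1,0,0,2,0,0,0,-3,0,0,2,0,0,0,-6,0,0,2,0,0,0,-9,0,3,2,0,0,0,-10,-1,6,2,0,0,0,-10,-2,8,2,0,0,0,-10,-2,8,2,0,0,0,-10,-2,8,2])

```text
time_s: 23.6
ee_pos: [0.6261, -0.0331, 0.2108]
eef_rot: [-0.044, 0.706, 0.044, 0.705]
wrist_force: [0.0, -0.1, 0.2]
grip_width: 0.0197
```

```bash
python3 st.py
python3 - <<'E'
from h import *
m=arm.camera_model("wrist");i=arm.snapshot("wrist");s=arm.snapshot("scene");S=arm.camera_model("scene");t=arm.snapshot("top");T=arm.camera_model("top")
for n,x in zip("wst",(i,s,t)): cv2.imwrite(f"pics/{n}6.png",x)
def z(im,mm,w):
    c=proj(mm,W(BR,[0,-.03,.08])).astype(int); h=w*3//4; u=max(0,min(640-w,c[0]-w//2));v=max(0,min(400-h,c[1]-h//2)); print(u,v); return cv2.resize(im[v:v+h,u:u+w],(400,300),interpolation=cv2.INTER_CUBIC)
e=z(t,T,80)
cv2.imwrite("pics/c6.png",np.vstack([np.hstack([z(i,m,160),z(s,S,80)]),np.hstack([e,z(i,m,60)])]))
for n,mm in(("w",m),("s",S),("t",T)): print(n,[proj(mm,W(BR,p)).round(1).tolist() for p in([.010,-.049,.1225],[.010,-.049,.110],[0,-.059,.075],[0,.031,.093])])
E
```

```text
TCP [ 90.92 -68.14 210.8 ] tip [ 81.45 -68.13 145.41] F bracket [ 0.02 -0.14  0.19] M [ 0.059 -0.015  0.102] 0.0197
turn [ 0.09 -0.06 -0.02] shift cm [0. 0. 0.]
299 217
288 24
240 137
338 62
w [[348.7, 97.9], [347.3, 97.5], [332.1, 84.0], [449.7, 84.0]]
s [[274.0, 163.1], [274.5, 166.5], [269.8, 174.6], [301.8, 152.3]]
t [[349.5, 241.7], [349.1, 241.6], [353.2, 245.7], [310.7, 250.3]]
```

View pics/c6.png

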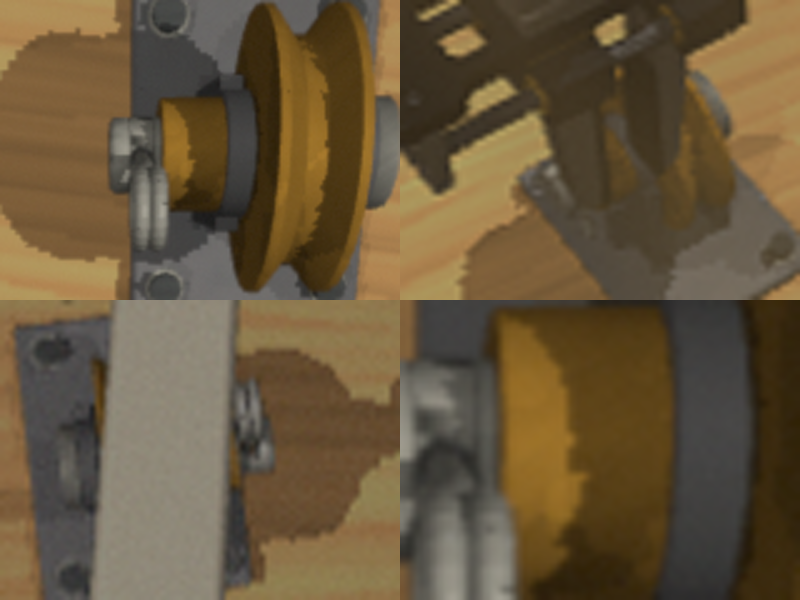

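The views show the clip on the pin with the coil beside the boss, and the head against its cheek. I'll check the seat height directly with a light touch from above, jaws closed. The coil's top should meet the tips at TCP z of about 0.1335.

Run:
```python
from h import *
plan(W(BR,[.0115,-.049,.145]),BR["a"])
```

```text
turn [ 0.12 -0.07 -0.02] shift cm [ 6.58  1.9  -7.87]
```

Emit:
step_arm(steps=[0,0,0,0,1.9,-3,0,0,0,0,0,1.9,-6,0,0,0,0,0,1.9,-7.9,0,0,0,0,2,1.9,-7.9,0,0,0,0,4,1.9,-7.9,0,0,0,0,5.5,1.9,-7.9,0,0,0,0,6.5,1.9,-7.9,0,0,0,0,6.5,1.9,-7.9,0])

```text
time_s: 24.55
ee_pos: [0.5447, -0.0239, 0.1448]
eef_rot: [-0.044, 0.707, 0.044, 0.705]
wrist_force: [0.3, 0.5, 0.5]
grip_width: 0.0006
```

Emit:
step_arm(steps=[0,0,0,0.3,0,0,0,0,0,0,0.6,0,0,0,0,0,0,0.9,0,0,0,0,0,0,1.0,0,0,0,0,0,0,1.05,0,0,0,0,0,0,1.1,0,0,0,0,0,0,1.15,0,0,0,0,0,0,1.15,0,0,0])

```text
time_s: 25.35
ee_pos: [0.5461, -0.0241, 0.1344]
eef_rot: [-0.044, 0.706, 0.044, 0.706]
wrist_force: [-1.0, 1.0, 0.3]
grip_width: 0.0002
```

Emit:
step_arm(steps=[0,0,0,0.03,0,0,0,0,0,0,0.06,0,0,0,0,0,0,0.08,0,0,0,0,0,0,0.1,0,0,0,0,0,0,0.1,0,0,0,0,0,0,0.1,0,0,0,0,0,0,0.1,0,0,0,0,0,0,0.1,0,0,0])

```text
time_s: 26.15
ee_pos: [0.5461, -0.0241, 0.1334]
eef_rot: [-0.044, 0.706, 0.044, 0.706]
wrist_force: [0.6, -0.7, -0.0]
grip_width: 0.0007
```

No contact yet at 0.1334. I'll go on in small steps.

Emit:
step_arm(steps=[0,0,0,0.03,0,0,0,0,0,0,0.06,0,0,0,0,0,0,0.08,0,0,0,0,0,0,0.1,0,0,0,0,0,0,0.1,0,0,0,0,0,0,0.1,0,0,0,0,0,0,0.1,0,0,0,0,0,0,0.1,0,0,0])

```text
time_s: 26.95
ee_pos: [0.5461, -0.0241, 0.1324]
eef_rot: [-0.044, 0.706, 0.044, 0.706]
wrist_force: [0.0, -0.2, 1.1]
grip_width: 0.0004
```

Emit:
step_arm(steps=[0,0,0,0.03,0,0,0,0,0,0,0.06,0,0,0,0,0,0,0.08,0,0,0,0,0,0,0.1,0,0,0,0,0,0,0.1,0,0,0,0,0,0,0.1,0,0,0,0,0,0,0.1,0,0,0,0,0,0,0.1,0,0,0])

```text
time_s: 27.75
ee_pos: [0.5463, -0.0241, 0.1315]
eef_rot: [-0.044, 0.706, 0.044, 0.706]
wrist_force: [1.5, -0.1, 4.0]
grip_width: 0.0008
```

The coil's top meets the tips at z of about 0.1215, roughly 1 mm from nominal, with 4 N resistance, so the clip is seated. Retract.

Emit:
step_arm(steps=[0,0,0,-1,0,0,0,0,0,0,-4,0,0,0,0,0,0,-8,0,0,0,0,0,0,-11,-2,0,0,0,0,0,-11,-6,0,0,0,0,0,-11,-11,0,0,0,0,0,-11,-13,0,0,0,0,0,-11,-13,0,0])

```text
time_s: 28.55
ee_pos: [0.5618, -0.1555, 0.2415]
eef_rot: [-0.043, 0.706, 0.043, 0.706]
wrist_force: [-0.8, 0.0, 0.6]
grip_width: 0.0004
```

Run:
```python
from h import *
s=arm.snapshot("scene");t=arm.snapshot("top")
a=cv2.imread("pics/top0.png")
for n,(u,v) in dict(block=(330,138),pusher=(420,158),dish=(177,212)).items():
    print(n,np.abs(t[v-20:v+20,u-20:u+20].astype(int)-a[v-20:v+20,u-20:u+20]).mean().round(2))
z=lambda i,u,v:cv2.resize(i[v:v+60,u:u+40],(400,600),interpolation=cv2.INTER_CUBIC)
cv2.imwrite("pics/c7.png",np.hstack([z(s,255,142),z(t,325,215)]))
```

```text
block 9.1
pusher 8.18
dish 7.15
```

View pics/c7.png

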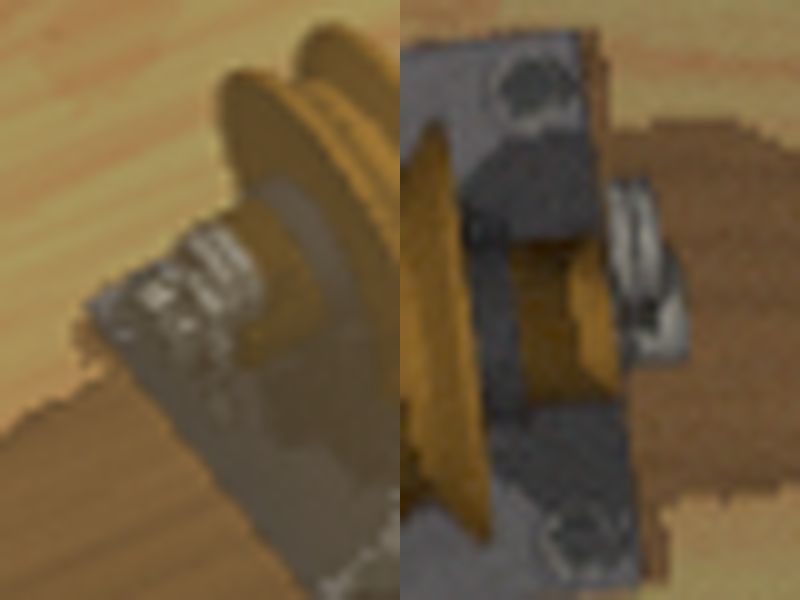

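The clip sits on the pin end with the coil against the boss side: scene crop (220,260), top crop (640,240). The arm is clear, so I'm handing in.

```bash
python3 -c "
from cell import arm
print(arm.hand_in())"
```

```text
the job is handed in; nothing more can be done
None
```

The axle pin is pushed home, the R-clip is through its cross hole and released, and I handed the job in at about 28.6 s; no verdict was reported.

- **Pin:** it slid at about 4 N and met its hard stop at 14 N.
- **Clip:** the leg found the mouth on the bracket's +x side. Moving sideways turned the pin upright at about 2.5–3 N, and the bow then went over. The vertical force peaked at 4.4 N in my end-of-move readings, below the expected 8–14 N, so the true peak may have fallen between readings.
- **Seat check:** after release, a light touch from above met the coil's top about 1 mm lower than nominal, with 4 N of resistance. That is within the 3.5 mm tolerance.
- **Final pictures:** they show the clip on the pin with the coil beside the boss, and the arm clear.
- **Not confirmed:** I could not read the bow's angle directly. It is inferred from the force falling to slightly negative (about -1.5 N) just before the seat.
- **Other objects:** I kept the arm away from the pusher, dish and gauge block. The picture comparison for them was inconclusive, because all three patches changed by a similar 7–9 grey levels.

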